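# Daily touch check of a corneal thickness probe

## Task

Do the daily check of the cordless corneal thickness probe: lift it out of its white stand and, holding it upright, touch its tip gently to the middle of the blue test pad for about a second, then to the middle of the yellow test pad for about a second. Do not let the probe touch the red pad. Then hang the probe back in its stand, upright as it was, and let go of it.

Things in the scene. Friction and masses are not known exactly. Their poses are not given: they have to be found in the camera images.
- probe: upright round probe, 70 g; origin: its tip (lower end), z up along it. Steel stem d 8 mm up to 60 mm above the tip, grey disc d 42 at 60-65, black grip d 22 at 65-136 (grasp here). It starts hung in a fixed white stand (72 x 64 mm): disc on the stand's level top, 85 mm above the worktop, stem centred in a 26 mm hole, tip 25 mm above the worktop. To come out it must rise straight up over 60 mm.
- pad_blue: blue test pad: round aluminium puck, 44 mm across, 20 mm high, fixed to the worktop, with a flat blue cap 30 mm across in its middle. Origin: centre of the underside, on the worktop; z up. The cap's top is 28 mm above the origin; it sinks up to 8 mm on a soft spring (0.5 N to start it, 4 N fully down) and comes back by itself.
- pad_yellow: yellow test pad: round aluminium puck, 44 mm across, 20 mm high, fixed to the worktop, with a flat yellow cap 30 mm across in its middle. Origin: centre of the underside, on the worktop; z up. The cap's top is 28 mm above the origin; it sinks up to 8 mm on a soft spring (0.5 N to start it, 4 N fully down) and comes back by itself.
- pad_red: red test pad: round aluminium puck, 44 mm across, 20 mm high, fixed to the worktop, with a flat red cap 30 mm across in its middle. Origin: centre of the underside, on the worktop; z up. The cap's top is 28 mm above the origin; it sinks up to 8 mm on a soft spring (0.5 N to start it, 4 N fully down) and comes back by itself. Not to be touched.
Mind the look-alikes: they are no part of the job. Leave any pink or purple look-alike of the probe alone.

How it is judged (in metres and radians):
On the way, in this order (a step that is already met when the one before it is completed fails the run):
1. the upright probe's tip rests on the middle of the blue pad (over 0.3 N, within 15 mm of its centre, probe within 15 degrees of upright, 0.3 s) (contact force between probe and pad_blue above 0.3 N and horizontal distance between probe and pad_blue below 0.015 m and z of probe in the frame of pad_blue above 0.015 m and angle between probe's own z axis and vertical below 0.26 rad), for 0.3 s.
2. then the upright probe's tip rests on the middle of the yellow pad (same tolerances) (contact force between probe and pad_yellow above 0.3 N and horizontal distance between probe and pad_yellow below 0.015 m and z of probe in the frame of pad_yellow above 0.015 m and angle between probe's own z axis and vertical below 0.26 rad), for 0.3 s.
At the end, for the whole second after the job is handed in: the probe hangs in its stand again: its tip within 15 mm of where it was at the start, its axis within 10 degrees of upright, at rest (distance of probe from where it was at the start of the episode below 0.015 m and angle between probe's own z axis and vertical below 0.17 rad and linear speed of probe below 0.02 m/s); the robot touches nothing.
It fails at once if the probe touches the red pad (contact force between probe and pad_red above 0.1 N).
It fails at once if the probe is pressed on the blue pad with over 20 N (contact force between probe and pad_blue above 20 N).
It fails at once if the probe is pressed on the yellow pad with over 20 N (contact force between probe and pad_yellow above 20 N).
It also fails if it takes over 42 s, if anything falls off the work surface, if the arm or the gripper's body presses on something with over 40 N, if the wrist force passes 120 N, or if a joint passes its speed limit or range.

## Robot

A 7-joint arm with a two-finger parallel gripper is mounted at the origin on a cart in front of the work surface, level with it; the furniture and walls round the work are solid. World frame = base frame: x ahead of the robot, y to its left, z up, the work surface at z = 0. Lengths are in mm, angles in rad, forces in N, time in s.
With the tool pointing down it reaches from about 350 to 900 mm from the base axis. Payload 8.1 kg.
Tool frame: the origin (TCP) lies at the very end of the fingers, on their centre line; the grasp point (between the pads) lies 19 mm behind it; z points along the fingers, y is the direction in which the jaws open and shut (so a half turn about z gives the same grasp; the last joint's range is limited). The gripper opens to 92 mm and grips with 3 to 60 N. Pads are 19 mm wide; open, the fingers measure 130 mm over their backs; the gripper's body (75 mm by 190 mm) begins 47 mm behind the grasp point.
Start: joints at [1.192, 0.434, 0.025, 1.573, -0.012, 1.134, -0.075], TCP at [170.174, -601.4, 226.742] pointing down, gripper open.
Joint ranges: [-2.62, 2.62], [-0.44, 2.09], [-1.27, 1.32], [0.08, 2.57], [-1.32, 4.46], [0.12, 2], [-2.74, 2.74]. Speed limits (rad/s): [2.22, 2.22, 3.01, 3.01, 3.14, 3.14, 3.14].

## Interface

Orientations are given as a unit quaternion [w, x, y, z].
In Python, from bench import readout, grab_frame, camera_model, workorder gives the robot as it stands.
- The arm moves only by the tool servo_tool, never from a script. Its arguments are lists of equal length, an entry for each row: "offset": the shift along the tool's x, y, z in mm, a list of three; "turn": the turn, a rotation vector about the tool's x, y, z in rad, a list of three. In form: {"offset": [[tx, ty, tz], ...], "turn": [[ax, ay, az], ...]}. A call has 1 to 20 rows; each row is the pose to reach, as a shift and turn from the pose commanded when the call began, along the tool's axes at that moment; what a row does not reach only later rows make up. A row lasts 1/12 s, in which the tool goes at most 41.7 mm and 7.16 degrees, less where a joint would pass 70% of its speed; a pose out of reach is approached as far as the arm can. A call with a gripper value outside its range is refused whole. "gripper" is the opening, from 0 (shut) to 1 (fully open), set as the call begins (left out, the last holds). The fingers move at their own pace and stop on an object; the grip force is fixed at half the most. Time passes only in rows, so rows that repeat a pose let the fingers close. It gives the time, the measured TCP pose, the force and the opening at its end, in the units of the state.
- readout.observe(): the state, without advancing time (a new reading comes with each control period).
- grab_frame(name): name is "scene" or "top" or "wrist"; returns (picture, depth): 384x512x3 uint8, red, green, blue; 384x512 float32, mm along the optical axis (not along the pixel's ray), 0 where there is no reading.
- camera_model(name): a dict with "vertical_fov" (degrees; the focal length in pixels is half the picture's height over the tangent of half this angle, whatever the lens; pixels are square), "cx", "cy" (the principal point, pixels), "origin" and "rotation" of the camera in the world. Camera axes: x right, y down, z forward; pixel columns grow to the right and rows downward; lengths in mm; the calibration is good to about 2 mm. A picture is of the moment at which its call begins: read the wrist's pose just before it. camera_model takes no time and is no camera call; for the wrist camera it gives the pose at the moment of the call.
- workorder.job_done(): hands the job in, once; it reports no verdict.
The state is a dict: "t": time; "joint_positions": joint angles; "qd": joint speeds; "tau": joint torques, N m; "ee_pos": TCP position; "ee_rot": TCP orientation; "ft_force": force on the tool from outside, world axes, zero at the start; "ft_torque": the same for the moment, N m; "width": finger opening in mm.
Only numpy, scipy, OpenCV 4.12 (cv2) and the standard library are available. Lean on these libraries where they do the work, as an engineer would, in place of code of your own. Each camera call takes 0.05 s, during which the arm holds its last target.

## Working session

There is one attempt and no reset: what is moved stays moved. The work goes in short steps, Python scripts to look and compute and a tool call to move; the robot and the scene stay as the last step left them, time stands still between calls to the robot, and variables do not carry over. Pictures are saved under pics/ and viewed, and the job is handed in when it is done.

Besides the shell and the picture viewer there is one more tool, called as name(argument=value, ...), one argument or row to a line, values as JSON. servo_tool: Moves the arm, as the interface text tells. Its arguments: {"type":"object","properties":{"offset":{"type":"array","items":{"type":"array","items":{"type":"number"}}},"turn":{"type":"array","items":{"type":"array","items":{"type":"number"}}},"gripper":{"type":"number"}},"required":["offset","turn"]}

```bash
mkdir -p pics; ls; cat > h.py <<'E'
import numpy as np, cv2
from bench import readout, grab_frame, camera_model, workorder
def cam(n):
    m=camera_model(n); f=192/np.tan(np.radians(m["vertical_fov"])/2); return m,f
def pts(n,m,d):
    f=192/np.tan(np.radians(m["vertical_fov"])/2)
    v,u=np.mgrid[0:384,0:512]
    P=np.stack([(u-m["cx"])/f*d,(v-m["cy"])/f*d,d],-1)
    return P@np.array(m["rotation"]).T+np.array(m["origin"])
E
python3 - <<'E'
from h import *
print(readout.observe())
for n in ["scene","top"]:
    m,f=cam(n); print(n,m,f)
    p,d=grab_frame(n); cv2.imwrite(f"pics/{n}0.png",p[:,:,::-1]); np.savez(f"{n}0.npz",p=p,d=d,P=pts(n,m,d))
E
```

```text
pics
{'t': 0.0, 'joint_positions': array([ 1.19238807,  0.43522061,  0.02497796,  1.57410174, -0.0115628 ,
        1.13397442, -0.07511482]), 'qd': array([-0.00137873,  0.00077126,  0.00100045,  0.00158218, -0.00096096,
        0.00201299, -0.00151384]), 'tau': array([-1.14259938e-04, -6.67847300e+01,  9.85531993e-01, -3.14461076e+01,
       -6.03368925e-02,  4.28451528e-02,  1.59214947e-04]), 'ee_pos': array([ 169.99561709, -600.91173725,  225.9447116 ]), 'ee_rot': array([-7.55403710e-04,  9.90511031e-01,  1.37431032e-01, -1.94411529e-04]), 'ft_force': array([0.23777186, 0.2239727 , 0.16556589]), 'ft_torque': array([ 0.00932181,  0.0416338 , -0.00338926]), 'width': 92.03401934174256}
scene {'vertical_fov': 46.351017961451625, 'cx': 250.7768439588464, 'cy': 190.1098596006527, 'origin': array([-104.08190578,  608.68145332,  479.48749862]), 'rotation': array([ 0.25410333, -0.45661043,  0.74213782, -0.41972595])} 448.4989271903706Traceback (most recent call last):
  File "<stdin>", line 5, in <module>
  File "h.py", line 9, in pts
    return P@np.array(m["rotation"]).T+np.array(m["origin"])
           ~^~~~~~~~~~~~~~~~~~~~~~~~~~
ValueError: matmul: Input operand 1 has a mismatch in its core dimension 0, with gufunc signature (n?,k),(k,m?)->(n?,m?) (size 4 is different from 3)
```

```bash
cat > h.py <<'E'
import numpy as np, cv2
from scipy.spatial.transform import Rotation as R
from bench import readout, grab_frame, camera_model, workorder
def q2R(q): return R.from_quat(np.asarray(q)[[1,2,3,0]]).as_matrix()
def pts(m,d):
    f=192/np.tan(np.radians(m["vertical_fov"])/2)
    v,u=np.mgrid[0:384,0:512]
    P=np.stack([(u-m["cx"])/f*d,(v-m["cy"])/f*d,d],-1)
    return P@q2R(m["rotation"]).T+np.array(m["origin"])
def snap(n,tag):
    m=camera_model(n); p,d=grab_frame(n); P=pts(m,d); P[d<=0]=np.nan
    cv2.imwrite(f"pics/{n}{tag}.png",p[:,:,::-1]); np.savez(f"{n}{tag}.npz",p=p,d=d,P=P)
    return m,p,d,P
E
python3 - <<'E'
from h import *
for n in ["scene","top","wrist"]:
    m,p,d,P=snap(n,"0"); print(n,m)
E
```

```text
scene {'vertical_fov': 46.351017961451625, 'cx': 250.7768439588464, 'cy': 190.1098596006527, 'origin': array([-104.08190578,  608.68145332,  479.48749862]), 'rotation': array([ 0.25410333, -0.45661043,  0.74213782, -0.41972595])}
top {'vertical_fov': 45.24147540743577, 'cx': 253.8997879399472, 'cy': 189.3930431481974, 'origin': array([445.88844285, 286.83659571, 902.05956519]), 'rotation': array([-0.03052903,  0.70641054, -0.70602676,  0.03972844])}
wrist {'vertical_fov': 59.28534306095769, 'cx': 256.17401578610736, 'cy': 191.54463163983004, 'origin': array([ 236.64540163, -582.2011724 ,  384.20985066]), 'rotation': array([ 0.1027907 ,  0.79137263, -0.59752246, -0.07829649])}
```

View pics/scene0.png

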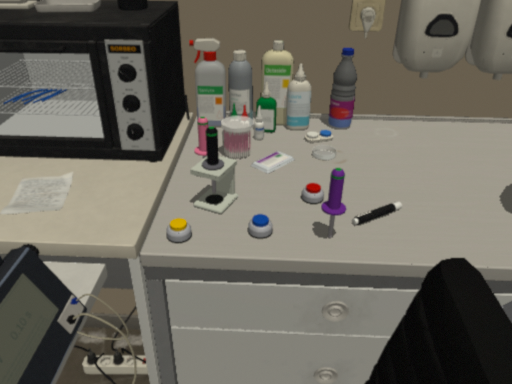

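View pics/top0.png

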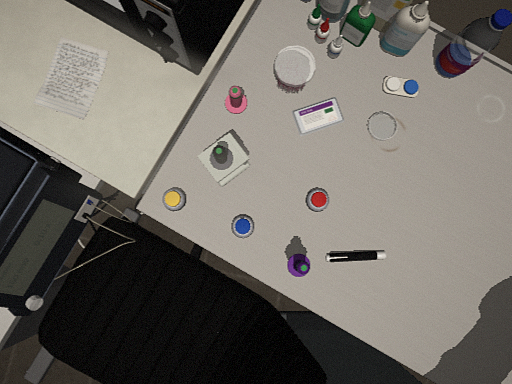

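View pics/wrist0.png

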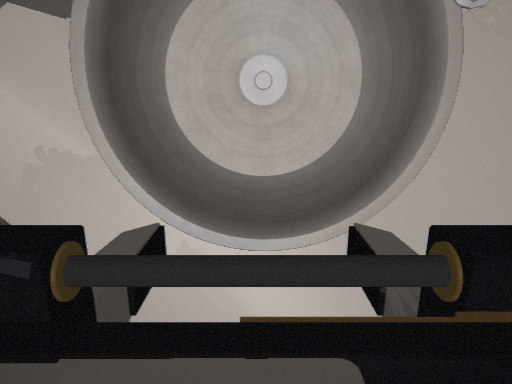

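Candidates: the black-gripped probe in the white stand at scene (212,148) / top (222,152); the pink one at scene (202,135) / top (236,97); the purple one at scene (336,190) / top (299,265); a pen at top (355,256). I choose the black one in the white stand. Pads in the top view: blue (242,226), yellow (174,199), red (318,199).

```bash
python3 - <<'E'
from h import *
top=np.load("top0.npz"); sc=np.load("scene0.npz")
a=cv2.resize(top["p"][80:240,140:340],None,fx=3,fy=3,interpolation=cv2.INTER_CUBIC)
b=cv2.resize(sc["p"][110:250,150:290],None,fx=3,fy=3,interpolation=cv2.INTER_CUBIC)
cv2.imwrite("pics/croptop.png",a[:,:,::-1]);cv2.imwrite("pics/cropsc.png",b[:,:,::-1])
def fit(P):
    A=np.c_[2*P[:,:2],np.ones(len(P))]; s=np.linalg.lstsq(A,(P[:,:2]**2).sum(1),rcond=None)[0]; return s[:2],np.sqrt(s[2]+s[:2]@s[:2])
for n,D,boxes in [("top",top,dict(blue=(242,226),yellow=(174,199),red=(318,199))),("scene",sc,dict(blue=(260,222),yellow=(179,228),red=(313,190)))]:
    hsv=cv2.cvtColor(D["p"],cv2.COLOR_RGB2HSV)
    for k,(u,v) in boxes.items():
        m=np.zeros((384,512),bool); m[v-15:v+16,u-15:u+16]=1
        m&=(hsv[...,1]>130)
        Q=D["P"][m]; Q=Q[~np.isnan(Q[:,0])]
        t=Q[Q[:,2]>np.percentile(Q[:,2],50)-4]
        print(n,k,m.sum(),Q.mean(0),np.median(Q,0),(t.max(0)+t.min(0))/2)
P=top["P"]; reg=np.zeros((384,512),bool); reg[125:190,190:255]=1
for lo,hi in [(80,90),(88,95),(150,170),(30,75)]:
    m=reg&(P[...,2]>lo)&(P[...,2]<hi); Q=P[m]
    if len(Q)>5:
        r=cv2.minAreaRect(Q[:,:2].astype(np.float32)); print(lo,hi,len(Q),Q.mean(0),r,np.percentile(Q,[1,50,99],axis=0))
P=sc["P"]; reg=np.zeros((384,512),bool); reg[125:215,185:240]=1
for lo,hi in [(100,160)]:
    m=reg&(P[...,2]>lo)&(P[...,2]<hi)&(sc["p"].max(-1)<70); Q=P[m]
    print(lo,hi,len(Q),Q.mean(0),np.percentile(Q,[1,50,99],axis=0))
P=top["P"]
for n,(u,v) in dict(pink=(236,97),pink_jar=(295,67),purple=(299,265),pad=(318,199)).items():
    Q=P[v-12:v+13,u-12:u+13].reshape(-1,3); print(n,Q[np.nanargmax(Q[:,2])])
E
```

```text
top blue 177 [463.63540072 297.29872149  27.37119823] [463.49220851 297.92553019  27.4189068 ] [463.54913248 297.95571804  27.8003659 ]
top yellow 181 [516.12126299 430.60061405  27.36994167] [516.47365066 430.89341361  27.32834006] [516.53813849 430.55083236  27.84111587]
top red 181 [515.01780741 152.33267843  27.20479198] [514.85626932 152.68280414  27.36616272] [514.97022245 153.03532922  28.31930995]
scene blue 147 [462.11443768 298.82344943  27.17518444] [461.00867574 298.89491148  27.53870615] [463.52678432 298.16692365  27.05080254]
scene yellow 178 [516.65627749 430.92048538  25.68418652] [513.47354246 431.42352404  27.30718549] [517.19151707 431.3969976   26.78520284]
scene red 138 [496.63571384 161.28719629  33.16697783] [510.59424233 155.93492014  27.75104774] [461.31619691 174.85369899  50.53953506]
80 90 1053 [584.92767648 330.72717402  85.01257643] ((586.216552734375, 331.98004150390625), (60.67251968383789, 73.05003356933594), 36.98974609375) [[545.91077329 290.37455134  81.25853577]
 [584.01678651 327.93740544  84.66958838]
 [625.97337094 372.92885323  89.86677982]]

[... 225 characters left out ...]
1427655]
 [614.20050308 354.52014256  93.02258554]]
150 170 142 [582.62312219 335.09831198 157.97486129] ((583.1204223632812, 335.2749938964844), (20.463756561279297, 21.09691047668457), 42.5766716003418) [[573.48355074 324.76474481 150.6401891 ]
 [582.60187496 335.56311646 158.64721189]
 [593.8053497  345.97689629 162.27540095]]
100 160 330 [577.5422068  337.78077698 130.72046771] [[572.52633955 326.98741497 100.97540635]
 [576.94799073 338.45313381 130.86808105]
 [584.6015192  345.68408999 159.55285654]]
pink [688.39306284 312.40440959 138.58741901]
pink_jar [729.89837823 202.96783622  86.034211  ]
purple [389.45926796 194.93566819 139.88559862]
pad [508.741761   163.53017835  32.56103138]
```

View pics/croptop.png

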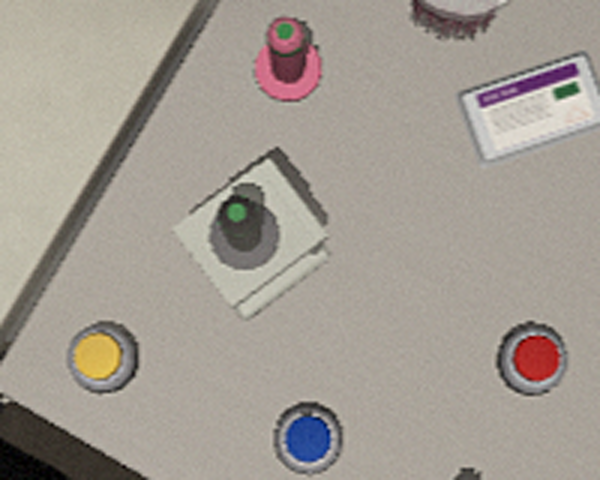

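View pics/cropsc.png

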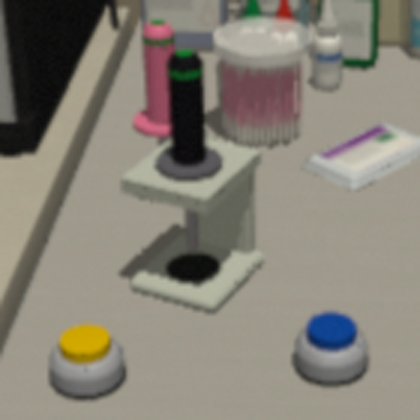

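```bash
python3 - <<'E'
from h import *
H={}
for f in ["top0","scene0","wrist0"]:
    P=np.load(f+".npz")["P"].reshape(-1,3); P=P[~np.isnan(P[:,0])]
    if f=="wrist0":
        P=P[P[:,2]<150]; print("wrist zmax",P[:,2].max(),P.min(0),P.max(0))
    for x,y,z in P:
        k=(int(x//50),int(y//50))
        if 0<=x<950 and -900<y<650: H[k]=max(H.get(k,-999),z)
print("rows x, cols y from 650 down to -900")
ys=range(12,-19,-1)
print("     "+" ".join("%4d"%(y*50) for y in ys))
for x in range(18,-1,-1):
    print("%4d "%(x*50)+" ".join("%4d"%H[(x,y)] if (x,y) in H else "   ." for y in ys))
E
```

```text
wrist zmax 10.946589584176593 [-804.8137152  -916.44162741 -905.42452825] [404.54140131 289.83057667  10.94658958]
rows x, cols y from 650 down to -900
      600  550  500  450  400  350  300  250  200  150  100   50    0  -50 -100 -150 -200 -250 -300 -350 -400 -450 -500 -550 -600 -650 -700 -750 -800 -850 -900
 900  307  307  307  323  323  329  327  307  167  224  199  186  305  306  306    .    .    .    .    .    .    .    .    .    .    .    .    .    .    .    .
 850  307  307  307  307  307  307  307    7    3  151  199  190  217  189  307  307  307    .    .    .    .    .    .    .    .    .    .    .    .    .    .
 800  270  274  307  307  307  307  307    4    4   42   87  126  148  172  160  307  310  310  265    .    .    .    .    .    .    .    .    .    .    .    .
 750   11   11    8  305  307  307    5    4   85   85    4    4   19   20  167  208  290  315  310  136    .    .    .    .    .    .    .    .    .    .    .
 700   11    8    8    9    8    7  135   66   86   86   11    5   21   21   11    4    3  323  169  142  148  161    .    .    .    .    .    .    
[... 1551 characters left out ...]
    2    5    4 -132 -142 -146 -144 -139  -43    5    2    3
 150 -372 -378 -381 -384 -383 -380 -296  -80   94  102   99 -792 -794    3    3    3    4    2    .    3    5    5  -53 -138 -140 -139 -113    5    5    2    2
 100 -378 -382 -382 -385 -385 -350 -195   71  102  105 -192    1    0 -186 -185 -187    .    .    .    2    3    5    5    0  -89  -34    5    5    2    2    .
  50 -384 -384 -384 -385 -375 -315 -225   98  105  106    .    .    .    .    .    .    .    .    .    2    2    2    5    5    5    5    5    3    1    .    .
   0 -394 -389 -388 -390 -388    .    .  101  103    .    .    .    .    .    .    .    .    .    .    1    2    2    1    1    1    2    2    3    2    1    .
```

```bash
cat >> h.py <<'E'
def rows(targets, start=None):
    """targets: list of (x,y,z,yaw_deg of tool x), tool down. start likewise=commanded start"""
    if start is None:
        s=readout.observe(); p0=np.array(s["ee_pos"]); R0=q2R(s["ee_rot"])
    else: p0=np.array(start[:3]); R0=down(start[3])
    o=[];t=[]
    for x,y,z,w in targets:
        o.append([round(float(v),1) for v in R0.T@(np.array([x,y,z])-p0)])
        t.append([round(float(v),3) for v in R.from_matrix(R0.T@down(w)).as_rotvec()])
    print("offset",o);print("turn",t)
def down(w): return R.from_euler("z",w,degrees=True).as_matrix()@np.diag([1,-1,-1.])
E
python3 - <<'E'
from h import *
s=readout.observe(); print(s["t"],s["ee_pos"],s["ee_rot"])
pg=(583,335); az1=np.degrees(np.arctan2(pg[1],pg[0])); r1=np.hypot(*pg)
T=[]
N=32
for i in range(1,N+1):
    u=i/N; u2=u
    az=-74.2+(az1+74.2)*u; r=np.interp(u,[0,.3,.6,1],[625,500,500,r1]); z=226+(260-226)*u
    T.append((r*np.cos(np.radians(az)),r*np.sin(np.radians(az)),z,15.8+(az+74.2)))
P=np.array([[170,-601,226]]+[t[:3] for t in T]); print(np.linalg.norm(np.diff(P,axis=0),axis=1).max())
rows(T[:16]); print(T[15]); rows(T[16:],T[15]); print(T[-1])
E
```

```text
0.2 [ 170.05732436 -601.09403277  226.23235043] [-4.83931999e-04  9.90515243e-01  1.37401996e-01 -1.01217846e-04]
40.12412971301638
offset [[34.8, -13.7, -0.8], [67.9, -29.6, -1.9], [99.3, -47.2, -2.9], [129.0, -66.5, -4.0], [156.8, -87.2, -5.0], [182.7, -109.3, -6.0], [206.6, -132.5, -7.1], [228.5, -156.7, -8.1], [248.3, -181.8, -9.2], [268.9, -203.1, -10.2], [292.3, -219.1, -11.3], [314.9, -236.3, -12.3], [336.4, -254.8, -13.4], [356.9, -274.5, -14.4], [376.1, -295.3, -15.4], [394.2, -317.2, -16.5]]
turn [[-0.001, 0.0, -0.057], [-0.001, 0.0, -0.114], [-0.001, -0.0, -0.17], [-0.001, -0.0, -0.227], [-0.001, -0.0, -0.284], [-0.001, -0.0, -0.341], [-0.001, -0.0, -0.397], [-0.001, -0.0, -0.454], [-0.001, -0.0, -0.511], [-0.001, -0.0, -0.568], [-0.001, -0.0, -0.625], [-0.001, -0.0, -0.681], [-0.001, -0.0, -0.738], [-0.001, -0.0, -0.795], [-0.001, -0.0, -0.852], [-0.001, -0.0, -0.908]]
(np.float64(463.07082489493337), np.float64(-188.58794004688104), 243.0, np.float64(67.84114049221375))
offset [[28.4, -0.8, -1.1], [56.6, -3.2, -2.1], [84.7, -7.2, -3.2], [115.0, -2.3, -4.2], [146.8, 3.3, -5.3], [179.6, 6.8, -6.4], [213.3, 8.2, -7.4], [247.7, 7.4, -8.5], [282.7, 4.3, -9.6], [318.1, -1.2, -10.6], [353.7, -9.1, -11.7], [389.5, -19.5, -12.7], [425.2, -32.4, -13.8], [460.7, -47.9, -14.9], [495.7, -65.9, -15.9], [530.2, -86.4, -17.0]]
turn [[0.0, 0.0, -0.057], [0.0, 0.0, -0.114], [0.0, 0.0, -0.17], [0.0, 0.0, -0.227], [0.0, 0.0, -0.284], [0.0, 0.0, -0.341], [0.0, 0.0, -0.397], [0.0, 0.0, -0.454], [0.0, 0.0, -0.511], [0.0, 0.0, -0.568], [0.0, 0.0, -0.624], [0.0, 0.0, -0.681], [0.0, 0.0, -0.738], [0.0, 0.0, -0.795], [0.0, 0.0, -0.852], [0.0, 0.0, -0.908]]
(np.float64(583.0), np.float64(334.99999999999994), 260.0, np.float64(119.88228098442751))
```

servo_tool(
  offset=[
    [35,-14,-1],
    [68,-30,-2],
    [99,-47,-3],
    [129,-66,-4],
    [157,-87,-5],
    [183,-109,-6],
    [207,-132,-7],
    [228,-157,-8],
    [248,-182,-9],
    [269,-203,-10],
    [292,-219,-11],
    [315,-236,-12],
    [336,-255,-13],
    [357,-274,-14],
    [376,-295,-15],
    [394,-317,-16],
  ],
  turn=[
    [0,0,-0.057],
    [0,0,-0.114],
    [0,0,-0.17],
    [0,0,-0.227],
    [0,0,-0.284],
    [0,0,-0.341],
    [0,0,-0.397],
    [0,0,-0.454],
    [0,0,-0.511],
    [0,0,-0.568],
    [0,0,-0.625],
    [0,0,-0.681],
    [0,0,-0.738],
    [0,0,-0.795],
    [0,0,-0.852],
    [0,0,-0.908],
  ],
)

```text
t: 1.53
ee_pos: [463.6, -187.9, 242.7]
ee_rot: [0.0, 0.829, 0.559, 0.0]
ft_force: [0.6, -0.4, -0.8]
width: 91.9
```

servo_tool(
  offset=[
    [28,-1,-1],
    [57,-3,-2],
    [85,-7,-3],
    [115,-2,-4],
    [147,3,-5],
    [180,7,-6],
    [213,8,-7],
    [248,7,-8],
    [283,4,-10],
    [318,-1,-11],
    [354,-9,-12],
    [390,-19,-13],
    [425,-32,-14],
    [461,-48,-15],
    [496,-66,-16],
    [530,-86,-17],
    [530,-86,-17],
  ],
  turn=[
    [0,0,-0.057],
    [0,0,-0.114],
    [0,0,-0.17],
    [0,0,-0.227],
    [0,0,-0.284],
    [0,0,-0.341],
    [0,0,-0.397],
    [0,0,-0.454],
    [0,0,-0.511],
    [0,0,-0.568],
    [0,0,-0.624],
    [0,0,-0.681],
    [0,0,-0.738],
    [0,0,-0.795],
    [0,0,-0.852],
    [0,0,-0.908],
    [0,0,-0.908],
  ],
)

```text
t: 2.95
ee_pos: [578.7, 343.9, 259.5]
ee_rot: [-0.003, 0.495, 0.869, 0.002]
ft_force: [-1.7, 0.6, -0.9]
width: 91.9
```

```bash
python3 - <<'E'
from h import *
s=readout.observe(); print(s["t"],s["ee_pos"],s["ee_rot"],s["joint_positions"],s["ft_force"])
print("zaxis",q2R(s["ee_rot"])[:,2])
m,p,d,P=snap("wrist","1")
reg=P[...,2]
for lo,hi in [(155,168),(148,168),(83,94),(100,168)]:
    k=(reg>lo)&(reg<hi)&(np.hypot(P[...,0]-583,P[...,1]-335)<60); Q=P[k]
    if len(Q)>9: print(lo,hi,len(Q),np.median(Q,0),cv2.minAreaRect(Q[:,:2].astype(np.float32)))
E
```

```text
2.95 [578.74712284 343.91511765 259.53690328] [-0.00279764  0.49515379  0.86879911  0.00173431] [-0.22203061  0.57914096 -0.65843256  1.3526258   0.3460567   1.32442213
 -0.34887506] [-1.67134726  0.6325247  -0.91240427]
zaxis [-0.00314367  0.00578405 -0.99997833]
155 168 490 [584.95166167 335.9268539  159.92949788] ((585.6524658203125, 334.65972900390625), (20.53799819946289, 20.06245231628418), 40.33169937133789)
148 168 573 [584.47275841 336.74099255 159.35860507] ((585.3988647460938, 335.11529541015625), (21.464651107788086, 20.883495330810547), 35.61763381958008)
83 94 3193 [584.59825112 337.73037028  85.35415939] ((588.516357421875, 331.1062927246094), (60.10807800292969, 72.97224426269531), 37.15757369995117)
100 168 841 [583.17434874 338.93460369 156.89143898] ((585.3988647460938, 335.11529541015625), (21.464651107788086, 20.883495330810547), 35.61763381958008)
```

View pics/wrist1.png

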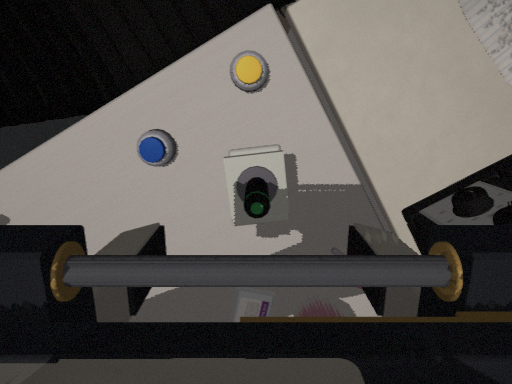

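The wrist view shows the black probe at (257,195) in its stand, with blue at (152,149) and yellow at (249,70). I'll re-measure now that the arm has settled.

```bash
python3 - <<'E'
from h import *
s=readout.observe(); print(s["t"],s["ee_pos"],s["qd"].round(3))
m,p,d,P=snap("wrist","2")
for lo,hi in [(155,168),(148,168),(83,94)]:
    k=(P[...,2]>lo)&(P[...,2]<hi)&(np.hypot(P[...,0]-583,P[...,1]-335)<60); Q=P[k]
    if len(Q)>9: print(lo,hi,len(Q),np.median(Q,0),cv2.minAreaRect(Q[:,:2].astype(np.float32)))
hsv=cv2.cvtColor(p,cv2.COLOR_RGB2HSV)
k=(P[...,2]>86.5)&(P[...,2]<94)&(hsv[...,2]<125)&(np.hypot(P[...,0]-583,P[...,1]-335)<32); Q=P[k]; print("disc",len(Q),Q.mean(0),cv2.minEnclosingCircle(Q[:,:2].astype(np.float32)))
for k,(x,y) in dict(blue=(463.5,298),yellow=(516.5,430.7)).items():
    mm=(np.hypot(P[...,0]-x,P[...,1]-y)<30)&(hsv[...,1]>130)&(P[...,2]>20); Q=P[mm]; print(k,len(Q),np.median(Q,0),cv2.minEnclosingCircle(Q[:,:2].astype(np.float32)))
s=readout.observe(); print(s["t"],s["ee_pos"],s["ee_rot"],s["qd"].round(3),"zaxis",q2R(s["ee_rot"])[:,2])
E
```

```text
3.0 [580.4617423  339.86004846 259.37292452] [ 0.064 -0.017  0.066  0.02   0.016  0.004  0.003]
155 168 500 [585.0255751  335.79537567 159.99332639] ((585.72998046875, 334.66473388671875), (20.50153160095215, 20.263383865356445), 3.607262372970581)
148 168 573 [584.6211819  336.5912907  159.51547966] ((585.7006225585938, 334.9215393066406), (21.113313674926758, 21.264663696289062), 68.21977996826172)
83 94 3253 [584.87574197 337.35109538  85.36194487] ((588.5556640625, 331.0825500488281), (60.122650146484375, 73.09165954589844), 37.38212585449219)
disc 709 [582.59805959 339.66621306  90.02036656] ((585.5594482421875, 332.255859375), 22.791208267211914)
blue 502 [466.70601899 297.48516573  27.9729313 ] ((466.5013427734375, 297.1192626953125), 14.723962783813477)
yellow 582 [518.58812259 429.82480432  28.02342735] ((518.5443725585938, 429.9606628417969), 14.425989151000977)
3.05 [582.10143819 336.46342984 259.19551301] [-6.37388378e-04  4.99468936e-01  8.66331558e-01 -8.57483065e-05] [ 0.049 -0.015  0.045  0.012  0.012  0.002  0.001] zaxis [-1.19003656e-03  4.88138462e-04 -9.99999173e-01]
```

servo_tool(
  offset=[
    [-0.7,1.2,20],
    [-0.7,1.2,45],
    [-0.7,1.2,70],
    [-0.7,1.2,95],
    [-0.7,1.2,115],
    [-0.7,1.2,130],
    [-0.7,1.2,140],
    [-0.7,1.2,147],
    [-0.7,1.2,149],
    [-0.7,1.2,149],
    [-0.7,1.2,149],
    [-0.7,1.2,149],
  ],
  turn=[
    [0,0,0],
    [0,0,0],
    [0,0,0],
    [0,0,0],
    [0,0,0],
    [0,0,0],
    [0,0,0],
    [0,0,0],
    [0,0,0],
    [0,0,0],
    [0,0,0],
    [0,0,0],
  ],
)

```text
t: 4.05
ee_pos: [585.3, 334.5, 111.8]
ee_rot: [0.0, 0.501, 0.865, 0.001]
ft_force: [0.3, 0.1, 0.7]
width: 91.7
```

```bash
python3 - <<'E'
from h import *
s=readout.observe(); print(s["t"],s["ee_pos"],q2R(s["ee_rot"]),s["ft_force"],s["qd"].round(3))
m,p,d,P=snap("scene","3"); cv2.imwrite("pics/scene3c.png",cv2.resize(p[60:250,100:340],None,fx=3,fy=3)[:,:,::-1])
E
```

```text
4.05 [585.34866469 334.50333111 111.84137165] [[-4.97546380e-01  8.67436125e-01  1.47257051e-03]
 [ 8.67437374e-01  4.97545598e-01  8.82659850e-04]
 [ 3.29800668e-05  1.71652691e-03 -9.99998526e-01]] [0.25237646 0.13660311 0.72565555] [-0.001 -0.002 -0.     0.002 -0.    -0.001  0.   ]
```

View pics/scene3c.png

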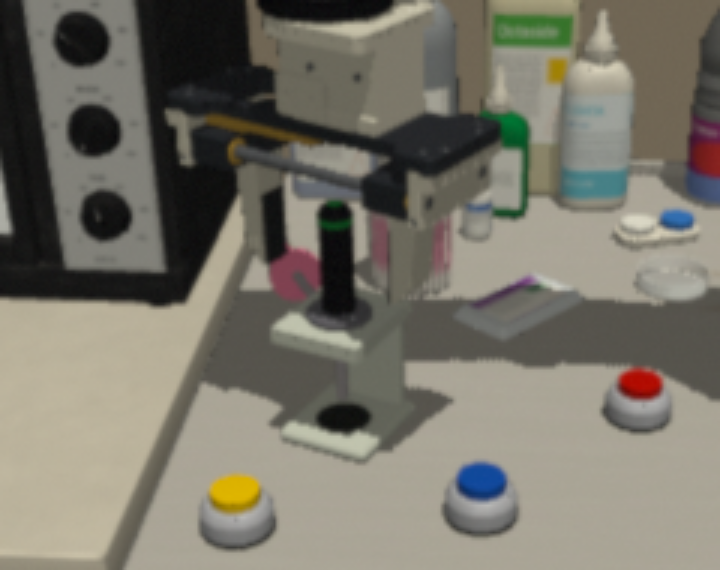

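The pink look-alike behind the stand looks tipped over in this view. I'll check that before gripping.

```bash
python3 - <<'E'
from h import *
m,p,d,P=snap("top","3"); cv2.imwrite("pics/top3c.png",cv2.resize(p[20:260,120:360],None,fx=2.5,fy=2.5)[:,:,::-1])
w=np.load("wrist2.npz")["p"]; 
E
```

```text
(no output)
```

View pics/top3c.png

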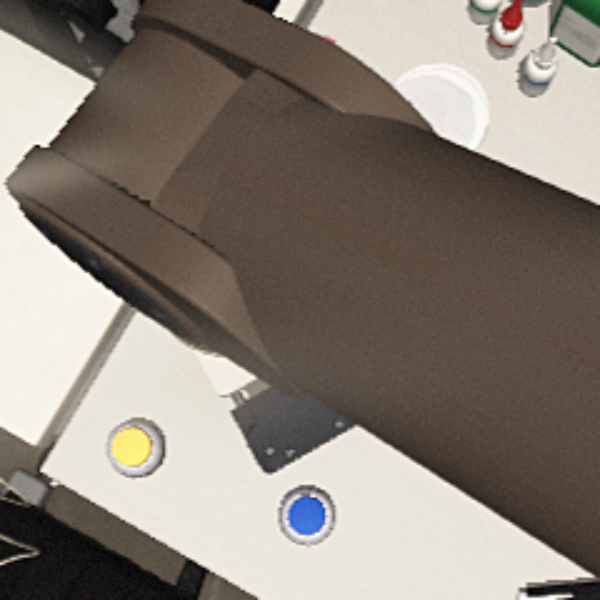

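View pics/wrist2.png

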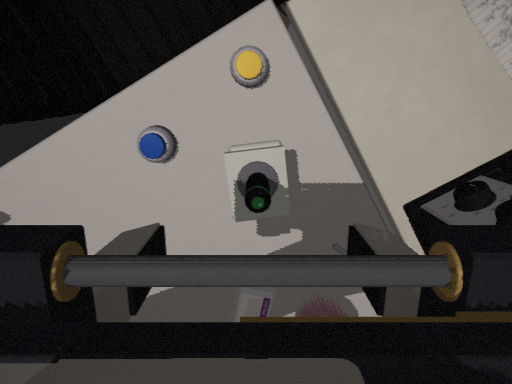

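The pink look-alike is lying on the worktop, behind the stand. The lying stem was already visible at (338,248) in the wrist view from the high hover, before I descended. It is clear of my work, so I carry on: grip, holding position.

servo_tool(
  offset=[
    [0,0,0],
    [0,0,0],
    [0,0,0],
    [0,0,0],
    [0,0,0],
    [0,0,0],
    [0,0,0],
    [0,0,0],
    [0,0,0],
    [0,0,0],
  ],
  turn=[
    [0,0,0],
    [0,0,0],
    [0,0,0],
    [0,0,0],
    [0,0,0],
    [0,0,0],
    [0,0,0],
    [0,0,0],
    [0,0,0],
    [0,0,0],
  ],
  gripper=0.1,
)

```text
t: 4.98
ee_pos: [584.8, 334.1, 110.7]
ee_rot: [0.0, 0.501, 0.865, -0.0]
ft_force: [0.0, -0.8, 0.1]
width: 29.8
```

servo_tool(
  offset=[
    [0,0,0],
    [0,0,0],
    [0,0,0],
    [0,0,0],
    [0,0,0],
    [0,0,0],
  ],
  turn=[
    [0,0,0],
    [0,0,0],
    [0,0,0],
    [0,0,0],
    [0,0,0],
    [0,0,0],
  ],
  gripper=0.1,
)

```text
t: 5.48
ee_pos: [584.8, 334.1, 110.7]
ee_rot: [0.0, 0.501, 0.865, -0.0]
ft_force: [0.8, 0.2, -1.0]
width: 21.6
```

Gripped at 21.6 mm. Lift straight up.

servo_tool(
  offset=[
    [0,0,-3],
    [0,0,-8],
    [0,0,-16],
    [0,0,-25],
    [0,0,-35],
    [0,0,-45],
    [0,0,-55],
    [0,0,-63],
    [0,0,-70],
    [0,0,-74],
    [0,0,-75],
    [0,0,-75],
  ],
  turn=[
    [0,0,0],
    [0,0,0],
    [0,0,0],
    [0,0,0],
    [0,0,0],
    [0,0,0],
    [0,0,0],
    [0,0,0],
    [0,0,0],
    [0,0,0],
    [0,0,0],
    [0,0,0],
  ],
  gripper=0.1,
)

```text
t: 6.48
ee_pos: [584.9, 334.1, 185.9]
ee_rot: [0.0, 0.501, 0.865, 0.0]
ft_force: [0.2, 0.3, -1.1]
width: 21.6
```

```bash
python3 - <<'E'
from h import *
s=readout.observe(); print(s["t"],s["ee_pos"],s["ft_force"],s["width"],s["joint_positions"].round(2))
m,p,d,P=snap("scene","4"); cv2.imwrite("pics/scene4c.png",cv2.resize(p[60:250,100:360],None,fx=3,fy=3)[:,:,::-1])
st=(584.4,335,186,119.9)
R0=down(119.9)
for n,dd in dict(blue=(-119.3,-37.5,0),yellow=(-67,95.2,0),b2y=(52.3,132.7,0)).items(): print(n,(R0.T@np.array(dd)).round(1))
E
```

```text
6.4833 [584.85885555 334.10746588 185.85692188] [ 0.19442071  0.29375182 -1.14303236] 21.557367274518676 [-0.21  0.63 -0.63  1.45  0.39  1.19 -0.38]
blue [  27.  -122.1    0. ]
yellow [115.9 -10.6   0. ]
b2y [ 89.  111.5   0. ]
```

View pics/scene4c.png

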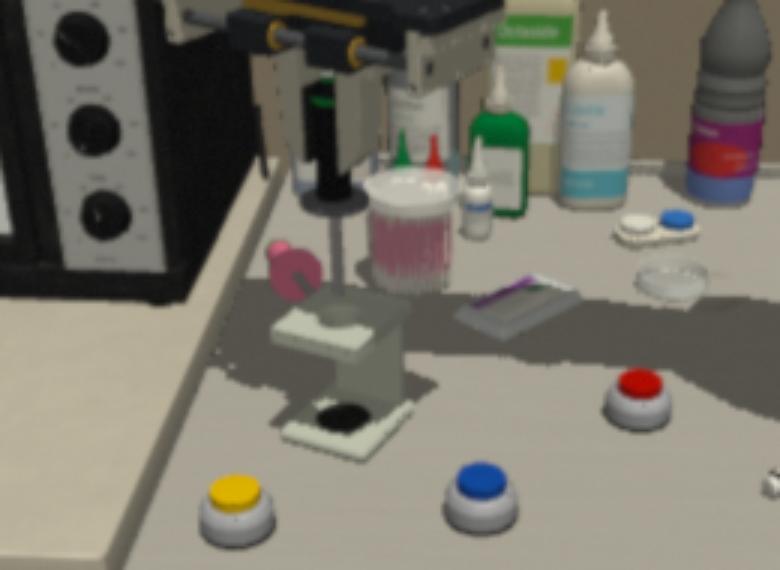

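The probe is lifted, upright and clear of the stand. The purple look-alike isn't where it was, so I'll check the full frame.

View pics/scene4.png

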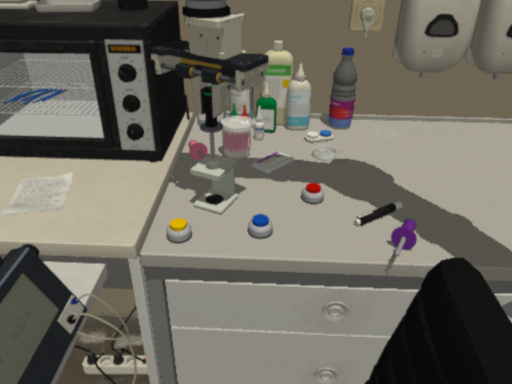

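View pics/scene3.png

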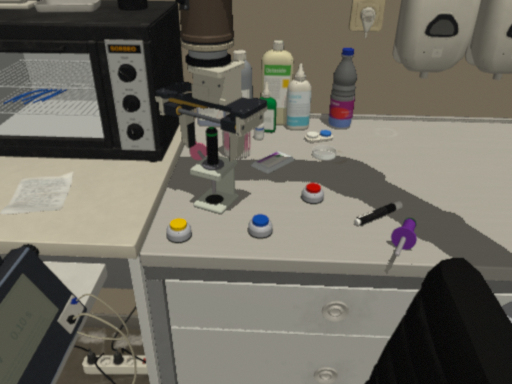

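Both look-alikes were free-standing and are now lying still at scene (196,150) and (403,235), unchanged between frames and off my path. Now to blue.

servo_tool(
  offset=[
    [2,-8,0],
    [5,-24,0],
    [10,-44,0],
    [15,-66,0],
    [19,-86,0],
    [23,-104,0],
    [26,-116,0],
    [27,-121,0],
    [27,-122,0],
    [27,-122,10],
    [27,-122,25],
    [27,-122,40],
    [27,-122,52],
    [27,-122,60],
    [27,-122,64],
    [27,-122,64],
  ],
  turn=[
    [0,0,0],
    [0,0,0],
    [0,0,0],
    [0,0,0],
    [0,0,0],
    [0,0,0],
    [0,0,0],
    [0,0,0],
    [0,0,0],
    [0,0,0],
    [0,0,0],
    [0,0,0],
    [0,0,0],
    [0,0,0],
    [0,0,0],
    [0,0,0],
  ],
  gripper=0.1,
)

```text
t: 7.87
ee_pos: [465.4, 296.6, 120.6]
ee_rot: [-0.0, 0.501, 0.865, -0.001]
ft_force: [0.0, 0.2, -0.7]
width: 20.6
```

```bash
python3 - <<'E'
from h import *
s=readout.observe(); print(s["t"],s["ee_pos"],s["ft_force"],s["width"])
m,p,d,P=snap("scene","5"); cv2.imwrite("pics/scene5c.png",cv2.resize(p[90:260,140:360],None,fx=3.5,fy=3.5)[:,:,::-1])
m,p,d,P=snap("wrist","5")
E
```

```text
7.8667 [465.37610167 296.63189569 120.61281353] [ 0.03929612  0.16895286 -0.65585814] 20.644619496631023
```

View pics/scene5c.png

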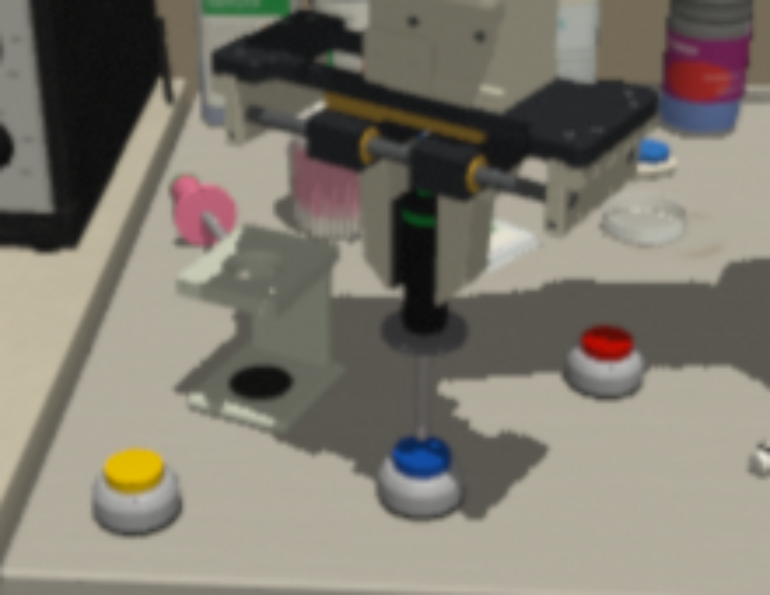

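View pics/wrist5.png

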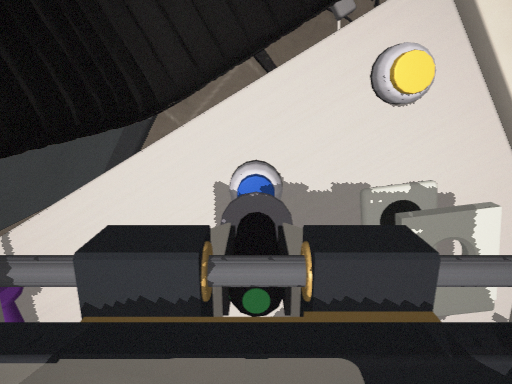

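Stem sits over the middle of the blue cap, tip about 8 mm above it (crop (420,438), cap centre (421,452)). Press and hold.

servo_tool(
  offset=[
    [0,0,3],
    [0,0,6],
    [0,0,8],
    [0,0,10],
    [0,0,11],
    [0,0,12],
    [0,0,12],
    [0,0,12],
  ],
  turn=[
    [0,0,0],
    [0,0,0],
    [0,0,0],
    [0,0,0],
    [0,0,0],
    [0,0,0],
    [0,0,0],
    [0,0,0],
  ],
  gripper=0.1,
)

```text
t: 8.63
ee_pos: [465.7, 296.9, 109.8]
ee_rot: [0.0, 0.501, 0.865, 0.0]
ft_force: [0.8, -0.2, 1.1]
width: 21.3
```

```bash
python3 - <<'E'
from h import *
s=readout.observe(); print(s["t"],s["ee_pos"],s["ft_force"],s["width"])
m,p,d,P=snap("scene","6"); cv2.imwrite("pics/scene6c.png",cv2.resize(p[90:260,140:360],None,fx=3.5,fy=3.5)[:,:,::-1])
E
```

```text
8.6333 [465.68087862 296.8942898  109.83592949] [ 0.79684011 -0.1529232   1.07709181] 21.294134967958847
```

View pics/scene6c.png

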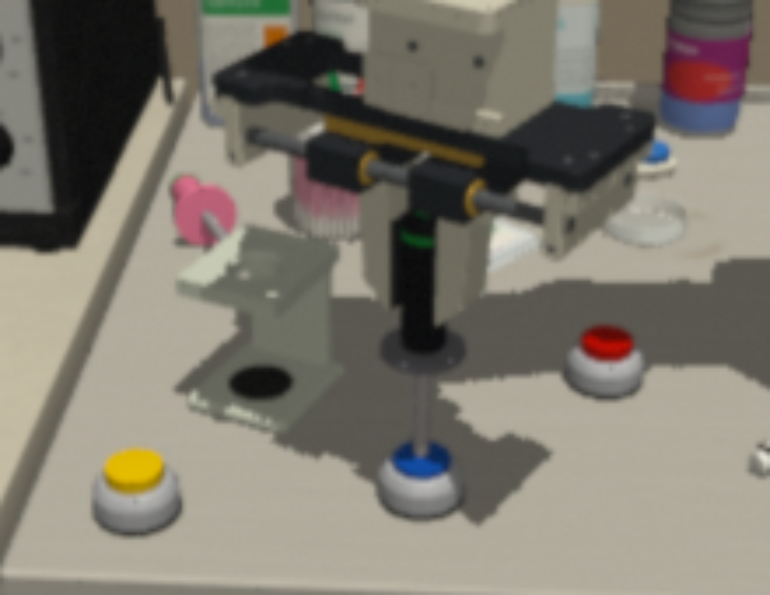

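The cap is pressed down under the tip at its centre, with about 2 N rise. Hold about a second, then raise.

servo_tool(
  offset=[
    [0,0,0],
    [0,0,0],
    [0,0,0],
    [0,0,0],
    [0,0,0],
    [0,0,0],
    [0,0,0],
    [0,0,0],
    [0,0,0],
    [0,0,-4],
    [0,0,-12],
    [0,0,-24],
    [0,0,-36],
    [0,0,-44],
    [0,0,-46],
    [0,0,-46],
  ],
  turn=[
    [0,0,0],
    [0,0,0],
    [0,0,0],
    [0,0,0],
    [0,0,0],
    [0,0,0],
    [0,0,0],
    [0,0,0],
    [0,0,0],
    [0,0,0],
    [0,0,0],
    [0,0,0],
    [0,0,0],
    [0,0,0],
    [0,0,0],
    [0,0,0],
  ],
  gripper=0.1,
)

```text
t: 10.02
ee_pos: [466.1, 297.2, 156.9]
ee_rot: [0.001, 0.501, 0.865, 0.001]
ft_force: [0.2, -0.4, -0.6]
width: 21.0
```

servo_tool(
  offset=[
    [5,6,0],
    [16,20,0],
    [31,39,0],
    [48,60,0],
    [64,80,0],
    [77,97,0],
    [85,107,0],
    [89,111,0],
    [89,111.5,4],
    [89,111.5,14],
    [89,111.5,24],
    [89,111.5,31],
    [89,111.5,34],
    [89,111.5,34],
  ],
  turn=[
    [0,0,0],
    [0,0,0],
    [0,0,0],
    [0,0,0],
    [0,0,0],
    [0,0,0],
    [0,0,0],
    [0,0,0],
    [0,0,0],
    [0,0,0],
    [0,0,0],
    [0,0,0],
    [0,0,0],
    [0,0,0],
  ],
  gripper=0.1,
)

```text
t: 11.18
ee_pos: [517.7, 428.2, 120.4]
ee_rot: [-0.0, 0.501, 0.865, -0.001]
ft_force: [0.1, 0.6, -0.9]
width: 21.0
```

```bash
python3 - <<'E'
from h import *
s=readout.observe(); print(s["t"],s["ee_pos"],s["ft_force"],s["width"])
m,p,d,P=snap("scene","7"); cv2.imwrite("pics/scene7c.png",cv2.resize(p[90:260,100:320],None,fx=3.5,fy=3.5)[:,:,::-1])
E
```

```text
11.1833 [517.65576355 428.23730041 120.35650977] [ 0.13539595  0.64521473 -0.87661991] 21.047552833320022
```

View pics/scene7c.png

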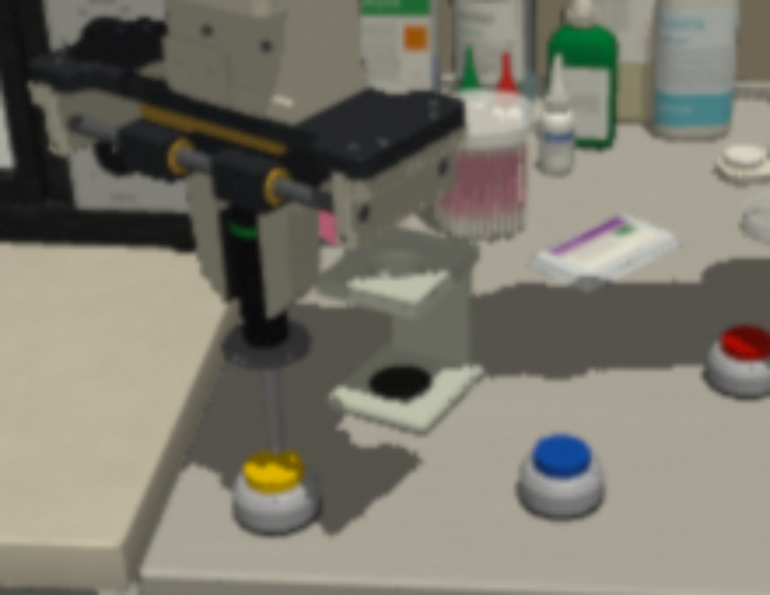

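The tip (crop (275,452)) is over the yellow cap centre (274,470), with blue returned to full height. Press and hold the same way.

servo_tool(
  offset=[
    [0,0,3],
    [0,0,6],
    [0,0,8],
    [0,0,10],
    [0,0,11],
    [0,0,12],
    [0,0,12],
    [0,0,12],
  ],
  turn=[
    [0,0,0],
    [0,0,0],
    [0,0,0],
    [0,0,0],
    [0,0,0],
    [0,0,0],
    [0,0,0],
    [0,0,0],
  ],
  gripper=0.1,
)

```text
t: 11.9
ee_pos: [518.1, 429.6, 109.9]
ee_rot: [0.0, 0.501, 0.865, 0.0]
ft_force: [-0.7, -0.9, 1.5]
width: 21.1
```

```bash
python3 - <<'E'
from h import *
s=readout.observe(); print(s["t"],s["ee_pos"],s["ft_force"],s["width"])
m,p,d,P=snap("scene","8"); cv2.imwrite("pics/scene8c.png",cv2.resize(p[90:260,100:320],None,fx=3.5,fy=3.5)[:,:,::-1])
E
```

```text
11.9 [518.0568727  429.6362748  109.89906304] [-0.71718489 -0.93462747  1.51361703] 21.131958435139772
```

View pics/scene8c.png

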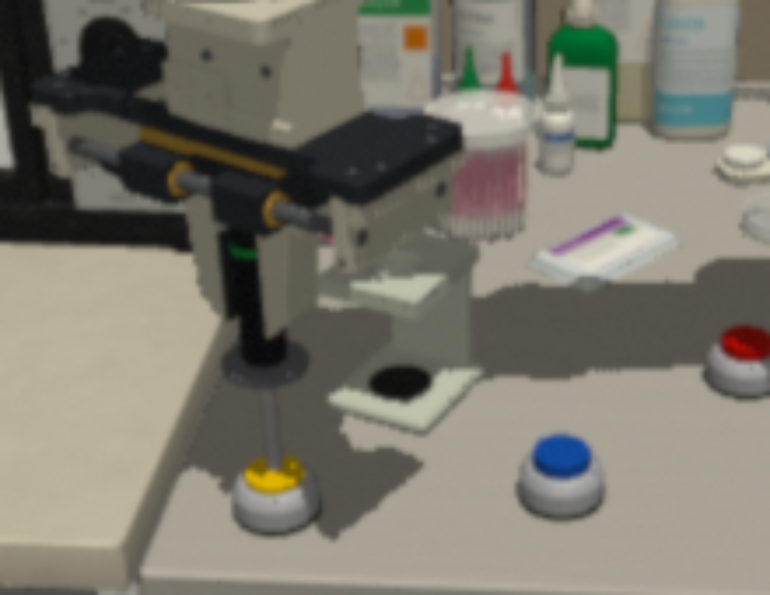

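Yellow cap is sunk under the tip, with about 2.3 N rise. Hold, then raise to carrying height.

servo_tool(
  offset=[
    [0,0,0],
    [0,0,0],
    [0,0,0],
    [0,0,0],
    [0,0,0],
    [0,0,0],
    [0,0,0],
    [0,0,0],
    [0,0,0],
    [0,0,-4],
    [0,0,-14],
    [0,0,-28],
    [0,0,-44],
    [0,0,-60],
    [0,0,-72],
    [0,0,-79],
    [0,0,-80],
    [0,0,-80],
  ],
  turn=[
    [0,0,0],
    [0,0,0],
    [0,0,0],
    [0,0,0],
    [0,0,0],
    [0,0,0],
    [0,0,0],
    [0,0,0],
    [0,0,0],
    [0,0,0],
    [0,0,0],
    [0,0,0],
    [0,0,0],
    [0,0,0],
    [0,0,0],
    [0,0,0],
    [0,0,0],
    [0,0,0],
  ],
  gripper=0.1,
)

```text
t: 13.45
ee_pos: [518.0, 429.6, 190.1]
ee_rot: [0.0, 0.501, 0.865, 0.0]
ft_force: [-0.3, -0.4, -1.3]
width: 21.5
```

servo_tool(
  offset=[
    [-6,1,0],
    [-20,2,0],
    [-40,4,0],
    [-62,6,0],
    [-82,8,0],
    [-98,9,0],
    [-109,10,0],
    [-115,10.5,0],
    [-116,10.5,0],
    [-116,10.5,0],
    [-116,10.5,0],
    [-116,10.5,0],
  ],
  turn=[
    [0,0,0],
    [0,0,0],
    [0,0,0],
    [0,0,0],
    [0,0,0],
    [0,0,0],
    [0,0,0],
    [0,0,0],
    [0,0,0],
    [0,0,0],
    [0,0,0],
    [0,0,0],
  ],
  gripper=0.1,
)

```text
t: 14.45
ee_pos: [583.8, 335.5, 189.8]
ee_rot: [-0.0, 0.5, 0.866, 0.0]
ft_force: [-0.4, -0.3, -0.8]
width: 21.3
```

```bash
python3 - <<'E'
from h import *
s=readout.observe(); print(s["t"],s["ee_pos"],s["ee_rot"],s["ft_force"],s["width"])
m,p,d,P=snap("scene","9"); cv2.imwrite("pics/scene9c.png",cv2.resize(p[60:250,100:320],None,fx=3,fy=3)[:,:,::-1])
E
```

```text
14.45 [583.84589227 335.48985854 189.83657765] [-3.16249712e-04  5.00286781e-01  8.65859688e-01  1.92470569e-04] [-0.42982728 -0.34265512 -0.76235315] 21.267482724356714
```

View pics/scene9c.png

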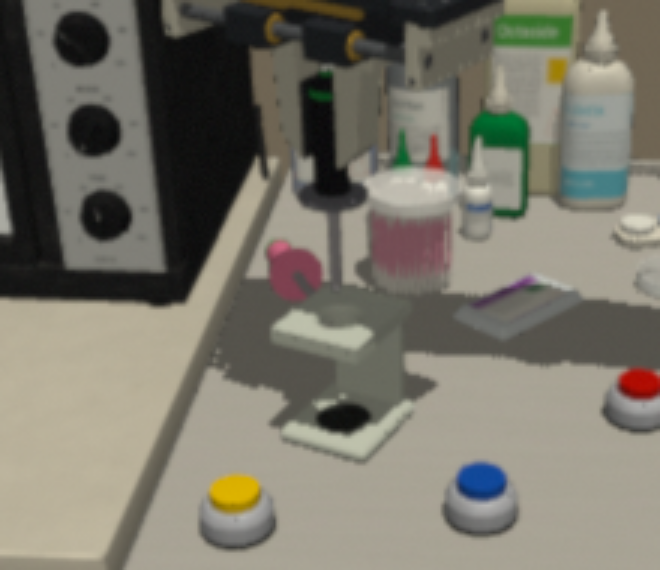

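The probe is back over the stand hole, same as after lifting (stem at (335,245), hole at (340,315)). Lower slowly.

servo_tool(
  offset=[
    [0,0,4],
    [0,0,12],
    [0,0,22],
    [0,0,32],
    [0,0,42],
    [0,0,52],
    [0,0,61],
    [0,0,68],
    [0,0,73],
    [0,0,75],
    [0,0,77],
    [0,0,78],
    [0,0,78],
  ],
  turn=[
    [0,0,0],
    [0,0,0],
    [0,0,0],
    [0,0,0],
    [0,0,0],
    [0,0,0],
    [0,0,0],
    [0,0,0],
    [0,0,0],
    [0,0,0],
    [0,0,0],
    [0,0,0],
    [0,0,0],
  ],
  gripper=0.1,
)

```text
t: 15.58
ee_pos: [584.9, 334.2, 111.9]
ee_rot: [0.0, 0.501, 0.865, 0.0]
ft_force: [0.3, 0.4, -0.3]
width: 21.1
```

```bash
python3 - <<'E'
from h import *
s=readout.observe(); print(s["t"],s["ee_pos"],s["ft_force"],s["width"])
m,p,d,P=snap("scene","10"); cv2.imwrite("pics/scene10c.png",cv2.resize(p[90:230,150:290],None,fx=4,fy=4)[:,:,::-1])
E
```

```text
15.5833 [584.89758115 334.23686554 111.88728227] [ 0.26517449  0.36869115 -0.26792161] 21.075411747094154
```

View pics/scene10c.png

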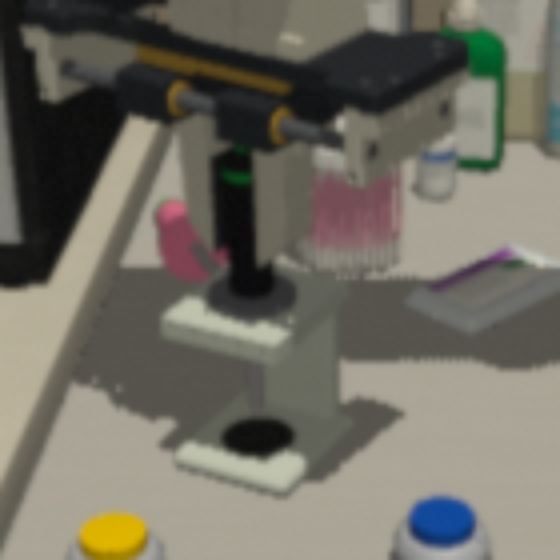

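Disc is on the stand top, and the stem is visible in the hole. Last millimetre, then release.

servo_tool(
  offset=[
    [0,0,0.5],
    [0,0,1],
    [0,0,1],
    [0,0,1],
  ],
  turn=[
    [0,0,0],
    [0,0,0],
    [0,0,0],
    [0,0,0],
  ],
  gripper=0.1,
)

```text
t: 15.97
ee_pos: [584.8, 334.2, 110.8]
ee_rot: [0.0, 0.501, 0.865, 0.0]
ft_force: [-0.3, 0.3, -0.9]
width: 21.1
```

servo_tool(
  offset=[
    [0,0,0],
    [0,0,0],
    [0,0,0],
    [0,0,0],
    [0,0,0],
    [0,0,0],
    [0,0,0],
    [0,0,0],
    [0,0,0],
    [0,0,0],
    [0,0,0],
    [0,0,0],
  ],
  turn=[
    [0,0,0],
    [0,0,0],
    [0,0,0],
    [0,0,0],
    [0,0,0],
    [0,0,0],
    [0,0,0],
    [0,0,0],
    [0,0,0],
    [0,0,0],
    [0,0,0],
    [0,0,0],
  ],
  gripper=0.9,
)

```text
t: 16.97
ee_pos: [584.8, 334.1, 110.7]
ee_rot: [0.0, 0.501, 0.865, 0.0]
ft_force: [0.0, 0.1, 0.7]
width: 83.0
```

```bash
python3 - <<'E'
from h import *
s=readout.observe(); print(s["t"],s["ee_pos"],s["ft_force"],s["width"])
m,p,d,P=snap("scene","11"); cv2.imwrite("pics/scene11c.png",cv2.resize(p[90:230,150:290],None,fx=4,fy=4)[:,:,::-1])
E
```

```text
16.9667 [584.83217299 334.13654737 110.74885476] [0.04159256 0.10897965 0.70012444] 83.03291479802334
```

View pics/scene11c.png

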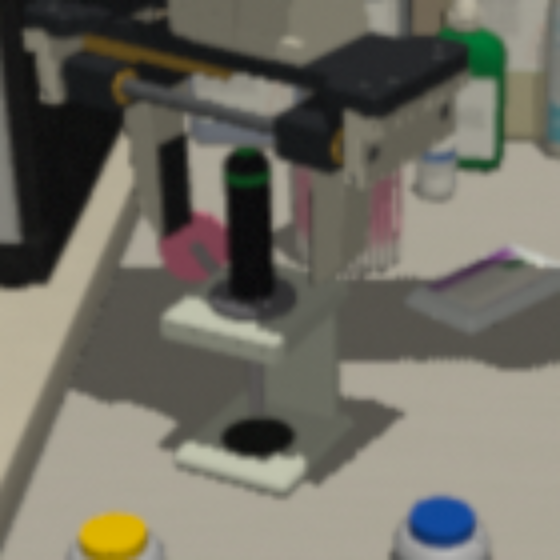

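The probe is hanging in the stand, released. Withdraw straight up.

servo_tool(
  offset=[
    [0,0,-5],
    [0,0,-15],
    [0,0,-30],
    [0,0,-50],
    [0,0,-70],
    [0,0,-90],
    [0,0,-110],
    [0,0,-130],
    [0,0,-145],
    [0,0,-150],
    [0,0,-150],
    [0,0,-150],
    [0,0,-150],
    [0,0,-150],
  ],
  turn=[
    [0,0,0],
    [0,0,0],
    [0,0,0],
    [0,0,0],
    [0,0,0],
    [0,0,0],
    [0,0,0],
    [0,0,0],
    [0,0,0],
    [0,0,0],
    [0,0,0],
    [0,0,0],
    [0,0,0],
    [0,0,0],
  ],
  gripper=0.9,
)

```text
t: 18.18
ee_pos: [584.4, 333.7, 259.4]
ee_rot: [-0.0, 0.501, 0.865, -0.001]
ft_force: [0.1, -0.5, -0.6]
width: 82.5
```

```bash
python3 - <<'E'
from h import *
s=readout.observe(); print(s["t"],s["ee_pos"],s["ft_force"],s["qd"].round(3))
m,p,d,P=snap("wrist","12")
for lo,hi in [(155,168),(148,168)]:
    k=(P[...,2]>lo)&(P[...,2]<hi)&(np.hypot(P[...,0]-583,P[...,1]-335)<60); Q=P[k]
    print(lo,hi,len(Q),np.median(Q,0),cv2.minAreaRect(Q[:,:2].astype(np.float32)))
m,p,d,P=snap("scene","12")
a,b=np.load("scene0.npz")["P"],P
for Pq,pp in [(a,np.load("scene0.npz")["p"]),(b,p)]:
    reg=np.zeros((384,512),bool); reg[125:215,185:240]=1
    k=reg&(Pq[...,2]>95)&(Pq[...,2]<162)&(pp.max(-1)<70)&(np.hypot(Pq[...,0]-583,Pq[...,1]-335)<25)
    Q=Pq[k]; print(len(Q),Q.mean(0),Q[Q[:,2]<115].mean(0),Q[Q[:,2]>140].mean(0))
E
```

```text
18.1833 [584.41681797 333.68442426 259.42152832] [ 0.13815527 -0.54264333 -0.64656269] [ 0.001 -0.    -0.001 -0.004 -0.     0.003 -0.   ]
155 168 506 [584.91649171 335.72062283 160.07307248] ((585.5940551757812, 334.4966125488281), (20.61875343322754, 20.11676788330078), 57.588951110839844)
148 168 585 [584.53275588 336.37753398 159.45131725] ((585.4757080078125, 334.6448974609375), (21.48995590209961, 21.21125030517578), 38.35084533691406)
365 [577.64196105 337.82092619 129.09838969] [577.70196838 338.05033772 105.04761816] [578.26547814 337.92621676 151.40040436]
366 [577.54741896 337.5059433  129.30382783] [577.56168123 338.3914909  105.07515929] [577.92617466 336.9739579  151.778956  ]
```

View pics/scene12.png

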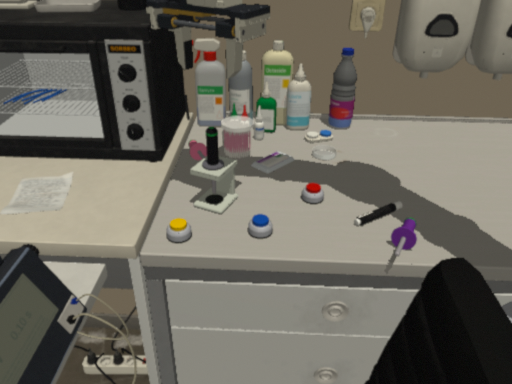

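The probe hangs in its stand at scene (212,148), within 1 mm of where it started and upright. The arm is clear and at rest, so I hand the job in.

```bash
python3 -c "
from h import *
print(workorder.job_done())"
```

```text
the job is handed in; nothing more can be done
None
```

The daily check is finished and handed in at about 18 s. I lifted the black probe from the white stand and pressed its tip on the blue pad, then the yellow. I held each for about a second, with a force rise of about 2 N. Then I hung it back, let go and drew the arm up clear.

- **Probe at the end:** the wrist camera puts its top within about 1 mm of the reading before the grasp, and the scene camera agrees. It looks upright and the arm was at rest above it with only noise-level forces.
- **Pads:** the pictures show the caps sinking under the tip and blue and yellow back at full height afterwards. The probe stayed well away from red.
- **Look-alikes:** the pink and purple ones were standing at the start and are now lying on the worktop. I first saw this when the arm was over the probe, before the grasp. By my estimate the gripper passed over them without touching, and they may have been balanced on their tips, but I did not see them fall. They have stayed on the worktop and looked still since.

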